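Hang the steel pail on the drying stand

TASK

Without gripping it, push the folded wire handle of the little steel pail up with a fingertip, gently, until it stands upright, with the pail still standing where it is. Then lift the pail by that handle and hang it on the double-pronged drying stand, the handle lying square across both prongs, and let go so that it hangs still and clear of everything below. Do not bump or shift the bottle, jar, tin and shaker standing around.

Things in the scene. Friction and masses are not known exactly. Their poses are not given: they have to be found in the camera images.
- pail: Loose open round steel pail, 0.45 kg, 70 mm tall, 98 mm across the rim, 80 mm across the foot, 124 mm over the handle's legs. Origin under its centre, z up. The wire handle pivots on a line along the pail's y axis, 62 mm above the origin; it starts folded towards the pail's -x side, which is clear of other things and faces roughly to the robot.
- bail (a joint): Swing angle of the pail's wire handle, rad: 0 = upright, positive = leaning to the pail's -x side, stops at 1.4 and -1.4. Starts folded, 1.1 to 1.4. Light hinge friction (0.011 N m) just holds the handle where it is left; a push of under 1 N moves it. The hanging pail swings on it to nearly level.
- bail_bar (a point): Middle of the handle's straight top bar, centre of the wire. The handle is a U of 6 mm round wire: legs 118 mm apart, bar 78 mm from the pivot line and straight for 90 mm along the point's y axis (parallel to the pail's y). Site z points from pivot to bar. Folded, the bar lies about 20 mm outside the rim; upright, 140 mm above the pail's underside.
- stand: Fixed steel stand. Origin on the surface below the seat; +x leads to the post (14 mm thick, 100 mm behind the seat). Base plate 165x90x10 mm, from x = -50 to +115 mm. From a crossbar on the post, top 247 mm up (the highest part), two prongs of 6 mm wire run forward to -x at y = -30 and +30 mm; each dips to its seat at x = 0 and turns up to a tip at x = -22 mm, 242 mm high.
- stand_seat (a point): Point midway between the two prongs, 230 mm above the surface, where the centre of the handle's bar lies when hung; x towards the post, y from prong to prong. The dip is open from above: 40 mm wide along x at 242 mm height (from -20 to +28 mm), narrowing to the seat.
- soap: Bottle of washing-up liquid, 48 x 66 mm and 199 mm tall, loose, standing between the pail and the stand; origin under its centre. Must not be disturbed.
- honey: Jar, 65 mm across, 86 mm tall, loose, standing just before the stand; origin under its centre. Must not be disturbed.
- tin: Tin, 58 mm across, 72 mm tall, loose, standing behind the pail; origin under its centre. Must not be disturbed.
- shaker: Shaker, 44 mm across, 90 mm tall, loose, standing behind the pail; origin under its centre. Must not be disturbed.

How it is judged:
By the outcome, as a careful person would: the job done as asked, in the order asked, and still so for the second after the job is handed in, with the robot touching nothing.
It also fails if it takes over 64 s, if anything falls off the work surface, if the arm or the gripper's body presses on something with over 40 N, if the wrist force passes 120 N, or if a joint passes its speed limit or range.

ROBOT

A 6-joint arm with a two-finger parallel gripper is mounted at the origin on a cart in front of the work surface, level with it; the furniture and walls round the work are solid. World frame = base frame: x ahead of the robot, y to its left, z up, the work surface at z = 0. Lengths are in m, angles in degrees, forces in N, time in s.
With the tool pointing down it reaches from about 0.35 to 0.875 m from the base axis. Payload 4.2 kg.
Tool frame: the origin (TCP) lies between the finger pads; the fingertips stand 8 mm ahead of it and the grasp point (between the pads) lies 11 mm behind it; z points along the fingers, y is the line along which they close (so a half turn about z gives the same grasp; the last joint's range is limited). The gripper opens to 87 mm and grips with 3 to 60 N. Pads are 19 mm wide; open, the fingers measure 117 mm over their backs; the gripper's body (75 mm by 190 mm) begins 51 mm behind the grasp point.
Start: joints at [83.973, 22.042, 0.453, 0, -68.411, -14.817], TCP at [0.222, 0.584, 0.231] pointing down, gripper open.
Joint ranges: [-179.83, 179.83], [-69.29, 118.12], [-61.27, 80.66], [-181.25, 117.63], [-171.15, -9.14], [-177.46, 177.46]. Speed limits (degrees/s): [159.86, 159.86, 180, 180, 180, 180].

INTERFACE

Orientations are given as a 3x3 rotation matrix whose columns are the frame's x, y, z axes.
In Python, from station import sense, capture, camera_model, finish_job, find_in gives the robot as it stands. The module is installed in compiled form; this text tells all that it offers.
- The arm moves only by the tool arm_command, never from a script. Its argument "motion" is a list of rows, each a list of 7 numbers: the finger opening in mm, from 0 to 87, then the shift along the tool's x, y, z in mm, then the turn, a rotation vector about the tool's x, y, z in rad. In form: [[jaw, dx, dy, dz, rx, ry, rz], ...]. A call has 1 to 8 rows; each row shifts and turns the commanded pose from where the row before left it, along the tool's axes as they then stand; what a row does not reach is not made up. A row lasts 1/10 s, in which the tool goes at most 50 mm and 8.59 degrees, less where a joint would pass 70% of its speed; a pose out of reach is approached as far as the arm can. A call with a gripper value outside its range is refused whole. The fingers move at their own pace and stop on an object; the grip force is fixed at half the most. Time passes only in rows, so rows that do not move let the fingers close. It gives the time, the measured TCP pose, the force, the opening and the grip force at its end, in the units of the state.
- sense(): the state, without advancing time (a new reading comes with each control period).
- capture(name): name is "scene" or "top" or "wrist"; returns the picture (480x640x3 uint8, red, green, blue); there is no depth.
- camera_model(name): a dict with "fx", "fy", "cx", "cy" (pixels), "R" (3x3) and "t" (3): a world point X has camera coordinates R X + t. Camera axes: x right, y down, z forward; pixel columns grow to the right and rows downward; lengths in m; the calibration is good to about 2 mm. A picture is of the moment at which its call begins: read the wrist's pose just before it. camera_model takes no time and is no camera call; for the wrist camera it gives the pose at the moment of the call.
- finish_job(): hands the job in; it is judged then, once.
Trained networks look in the newest picture that a camera, given by its name, has taken for a name from the list of things; names that differ only in an ending like _2 or _b are one class to them, and where a whole thing is asked for, a point or a joint stands for the part that bears it (a point fixed in the world has none). Each returns a list of dicts, best first, with "p" (0 to 1); they miss things now and then, are a little off and sometimes report something else, mostly with a low value. They report only what shows in the picture. A call takes as long as a camera call.
- find_in(target, camera): "location" ([row, column] in pixels, amid what is visible of it).
The state is a dict: "time_s": time; "joints": joint angles; "joint_velocities": joint speeds; "effort": joint torques, N m; "tcp_pos": TCP position; "ee_rot": TCP orientation; "wrist_force": force on the tool from outside, world axes, zero at the start; "moment": the same for the moment, N m; "gripper_width": opening from 0.0 (shut) to 1.0 (fully open); "gripper_force": force on a finger pad.
Only numpy, scipy, OpenCV 4.12 (cv2) and the standard library are available. Lean on these libraries where they do the work, as an engineer would, in place of code of your own. Each camera call takes 0.05 s, during which the arm holds its last target. There are 200 camera calls.

## Working session

There is one attempt and no reset: what is moved stays moved. The work goes in short steps, Python scripts to look and compute and a tool call to move; the robot and the scene stay as the last step left them, time stands still between calls to the robot, and variables do not carry over. Pictures are saved under pics/ and viewed, at most 10 in all, crops included, and the job is handed in when it is done.

Besides the shell and the picture viewer there is one more tool, called after "Emit:" as a command line: name --pt "numbers of a row" for each row, then --argument value for the rest. arm_command: Moves the arm, as the interface text tells. Its arguments: {"type":"object","properties":{"motion":{"type":"array"}},"required":["motion"]}

```bash
mkdir -p pics
cat > h.py <<'E'
import numpy as np, cv2
from station import *
def save(c):
    im=capture(c); return im
def ray(c,rc,z):
    m=camera_model(c);R=np.array(m["R"]);t=np.array(m["t"])
    d=R.T@np.array([(rc[1]-m["cx"])/m["fx"],(rc[0]-m["cy"])/m["fy"],1]);o=-R.T@t
    return o+d*(z-o[2])/d[2]
def proj(c,X):
    m=camera_model(c);p=np.array(m["R"])@np.array(X)+np.array(m["t"])
    return m["fx"]*p[0]/p[2]+m["cx"],m["fy"]*p[1]/p[2]+m["cy"]
E
python3 - <<'E'
from h import *
s=sense();print(s["time_s"],s["tcp_pos"],s["ee_rot"],s["gripper_width"])
for c in("scene","top"):
    im=capture(c);cv2.imwrite(f"pics/{c}0.png",im[:,:,::-1])
    m=camera_model(c);print(c,-np.array(m["R"]).T@m["t"],m["fx"],np.round(m["R"],2).tolist())
    for n in("pail","bail_bar","stand","soap","honey","tin","shaker"):
        for f in find_in(n,c)[:2]:print(n,np.round(f["location"]),round(f["p"],2),np.round(ray(c,f["location"],0.05),3))
E
```

```text
0.0 [0.22217319 0.58353632 0.22943948] [[ 9.34478874e-01 -3.56017893e-01 -7.03430907e-04]
 [-3.56018573e-01 -9.34476457e-01 -2.12777263e-03]
 [ 1.00185505e-04  2.23879303e-03 -9.99997489e-01]] 1.0016276401489688
scene [-0.17359891 -0.31487294  0.88760452] 492.92508071750615 [[0.39, -0.92, 0.02], [-0.63, -0.28, -0.73], [0.68, 0.27, -0.68]]
pail [266. 229.] 0.87 [0.506 0.183 0.05 ]
bail_bar [234. 214.] 0.66 [0.587 0.274 0.05 ]
bail_bar [276. 234.] 0.47 [0.482 0.156 0.05 ]
stand [290. 416.] 0.94 [ 0.609 -0.245  0.05 ]
stand [274. 220.] 0.16 [0.474 0.188 0.05 ]
soap [254. 330.] 0.57 [ 0.639 -0.02   0.05 ]
soap [276. 202.] 0.35 [0.453 0.224 0.05 ]
honey [331. 376.] 0.84 [ 0.464 -0.197  0.05 ]
honey [276. 217.] 0.3 [0.465 0.19  0.05 ]
tin [236. 217.] 0.68 [0.586 0.264 0.05 ]
shaker [236. 249.] 0.66 [0.618 0.191 0.05 ]
shaker [278. 221.] 0.3 [0.465 0.18  0.05 ]
top [ 0.41993334 -0.04377743  0.99109784] 435.3188518820978 [[0.0, -1.0, 0.01], [-0.98, -0.01, -0.19], [0.19, -0.01, -0.98]]
pail [270. 220.] 0.88 [0.501 0.177 0.05 ]
bail_bar [293. 244.] 0.85 [0.453 0.122 0.05 ]
stand [218. 406.] 0.97 [ 0.619 -0.229  0.05 ]
soap [223. 319.] 0.65 [ 0.607 -0.036  0.05 ]
honey [288. 397.] 0.89 [ 0.465 -0.204  0.05 ]
tin [228. 183.] 0.82 [0.595 0.261 0.05 ]
shaker [217. 214.] 0.56 [0.619 0.195 0.05 ]
```

View pics/scene0.png

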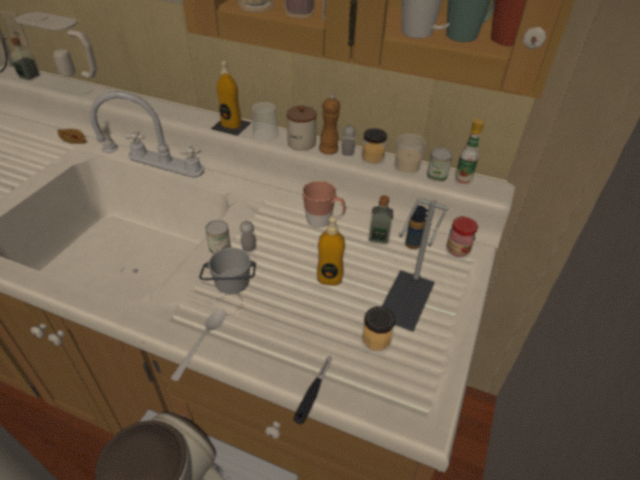

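View pics/top0.png

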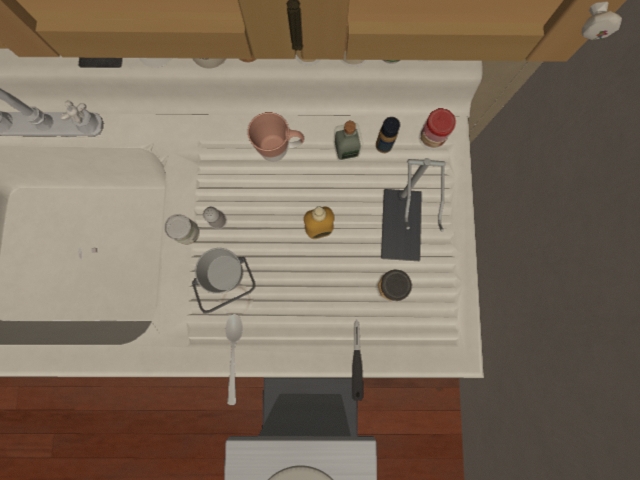

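The scene shows the pail at about (230,270) in scene and (219,270) in top. Its handle is folded toward the robot, with the bar from about (200,310) to (253,290) in top. The stand is at (402,225) in top, with prong tips near (408,228) and (441,228). I'll zoom in for the details.

Run:
```python
from h import *
im=cv2.imread("pics/top0.png");sc=cv2.imread("pics/scene0.png")
a=cv2.resize(im[235:325,180:270],(400,400),interpolation=3)   # scale 4.444
b=cv2.resize(im[150:270,370:460],(300,400),interpolation=3)  # 3.333
cv2.imwrite("pics/z1.png",np.hstack([a,b]))
```

```text
(no output)
```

View pics/z1.png

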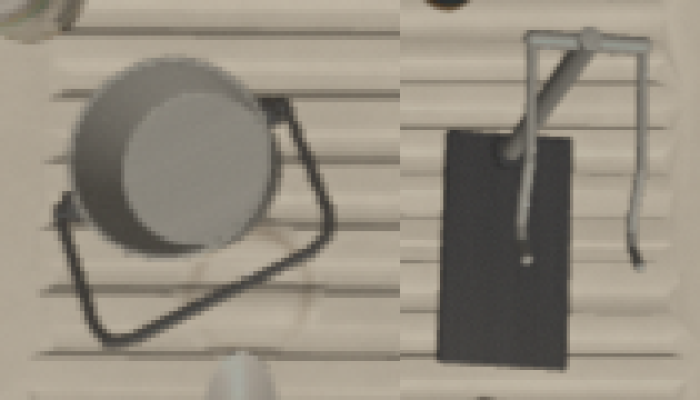

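```bash
cat > fit.py <<'E'
from h import *
from scipy.optimize import least_squares
def A(u,v):return 180+(u+.5)/4.444-.5,235+(v+.5)/4.444-.5
def B(u,v):return 370+(u-400+.5)/3.333-.5,150+(v+.5)/3.333-.5
def rz(a):c,s=np.cos(a),np.sin(a);return np.array([[c,-s,0],[s,c,0],[0,0,1]])
def W(p,X):return rz(p[2])@np.array(X)+[p[0],p[1],0]
def bar(b,y):return[-.078*np.sin(b),y,.062+.078*np.cos(b)]
def fp(p):
    b=p[3];L=[((0,0,.07),A(174,157)),((0,.059,.062),A(63,213)),((0,-.059,.062),A(283,108)),(bar(b,.045),A(130,336)),(bar(b,-.045),A(303,256))]
    return np.concatenate([np.subtract(proj("top",W(p,X)),u) for X,u in L])
def fs(p):
    L=[((-.022,.03,.242),B(527,260)),((-.022,-.03,.242),B(639,265)),((.1,.03,.244),B(529,38)),((.1,-.03,.244),B(648,46)),((.115,.045,.01),B(447,131)),((.115,-.045,.01),B(572,138)),((-.05,.045,.01),B(438,361)),((-.05,-.045,.01),B(566,368))]
    return np.concatenate([np.subtract(proj("top",W(p,X)),u) for X,u in L])
P=least_squares(fp,[.5,.18,.3,1.25]);S=least_squares(fs,[.6,-.24,0])
if __name__=="__main__":
    print(P.x,np.round(P.fun,1));print(S.x,np.round(S.fun,1))
    p=P.x;print("bar",W(p,bar(p[3],0)),"seat",W(S.x,[0,0,.23]))
    for n,rc,z in(("soap",(223,319),.1),("honey",(288,397),.08),("tin",(228,183),.04),("shaker",(217,214),.05)):print(n,ray("top",rc,z))
    print("scene chk: rim",proj("scene",W(p,[0,0,.07])),"bar",proj("scene",W(p,bar(p[3],0))),"tips",proj("scene",W(S.x,[-.022,.03,.242])),proj("scene",W(S.x,[-.022,-.03,.242])))
E
python3 fit.py
```

```text
[0.50020405 0.17608266 0.44188198 1.15258395] [-0.8  0.3 -0.8 -0.1  1.1 -0.  -0.8  0.4  1.3 -0.6]
[ 0.58146092 -0.22394449 -0.05906191] [-0.4  0.   0.2  0.7  1.  -0.  -1.4 -0.3 -0.4 -0.9  0.6 -0.6 -0.4  0.3
  0.9  0.7]
bar [0.4357727  0.14560137 0.09367795] seat [ 0.58146092 -0.22394449  0.23      ]
soap [ 0.59700054 -0.03666052  0.1       ]
honey [ 0.46417842 -0.1993972   0.08      ]
tin [0.59603214 0.26528086 0.04      ]
shaker [0.6192095  0.19541468 0.05      ]
scene chk: rim (np.float64(229.4130461234278), np.float64(262.03228310156686)) bar (np.float64(225.45403114164395), np.float64(277.43938657588524)) tips (np.float64(399.2577102526488), np.float64(233.98637678787478)) (np.float64(428.66529245940245), np.float64(243.50008690465964))
```

Emit:
arm_command --pt "0 30 33 -7 0 0 0" --pt "0 30 33 -7 0 0 0" --pt "0 30 33 -7 0 0 0" --pt "0 30 33 -7 0 0 0" --pt "0 30 33 -7 0 0 0" --pt "0 30 33 -7 0 0 0" --pt "0 30 33 -7 0 0 0" --pt "0 30 33 -7 0 0 0"

```text
time_s: 1.6
tcp_pos: [0.3529, 0.2502, 0.2872]
ee_rot: [[0.935, -0.355, 0.001], [-0.355, -0.935, 0.001], [0.0, -0.001, -1.0]]
wrist_force: [0.4, 0.5, 0.5]
gripper_width: 0.356
gripper_force: 0.0
```

Emit:
arm_command --pt "0 29 32 -5 0 0 0" --pt "0 29 32 -5 0 0 0" --pt "0 29 32 -5 0 0 0" --pt "0 0 0 0 0 0 -0.135" --pt "0 0 0 0 0 0 -0.135" --pt "0 0 0 0 0 0 -0.135" --pt "0 0 0 0 0 0 -0.135" --pt "0 0 0 0 0 0 -0.135"

```text
time_s: 2.4
tcp_pos: [0.3998, 0.1311, 0.3017]
ee_rot: [[0.95, 0.311, 0.0], [0.311, -0.95, 0.0], [0.0, -0.0, -1.0]]
wrist_force: [-0.7, 0.2, 0.4]
gripper_width: 0.004
gripper_force: 0.0
```

Emit:
arm_command --pt "0 0 0 0 0 0 -0.131" --pt "0 0 0 0 0 0 0"

```text
time_s: 2.6
tcp_pos: [0.3998, 0.1312, 0.3017]
ee_rot: [[0.904, 0.428, 0.0], [0.428, -0.904, 0.0], [0.0, -0.0, -1.0]]
wrist_force: [0.4, 0.2, 0.1]
gripper_width: 0.004
gripper_force: 0.0
```

```bash
cat >> h.py <<'E'
from scipy.spatial.transform import Rotation as Ro
def st():
    s=sense();print("t",round(s["time_s"],2),"tcp",np.round(s["tcp_pos"],4),"F",np.round(s["wrist_force"],1),"w",round(87*s["gripper_width"],1),"gf",np.round(s["gripper_force"],1),"j",np.round(s["joints"]));return np.array(s["tcp_pos"]),np.array(s["ee_rot"])
def go(pos,R=None):
    p,Q=st();print("shift mm",np.round(Q.T@(np.array(pos)-p)*1000,1))
    if R is not None:print("rotvec",np.round(Ro.from_matrix(Q.T@R).as_rotvec(),3))
E
python3 - <<'E'
from h import *
p,Q=st();print(np.round(Q,3).tolist())
im=capture("wrist");cv2.imwrite("pics/w1.png",im[:,:,::-1]);m=camera_model("wrist");print(m)
import json;json.dump({k:np.array(v).tolist() for k,v in m.items()},open("w1.json","w"))
E
```

```text
t 2.6 tcp [0.3998 0.1312 0.3017] F [0.4 0.2 0.1] w 0.4 gf 0.0 j [ 40.  -1. -19.   0. -73.  75.]
[[0.904, 0.428, 0.0], [0.428, -0.904, 0.0], [0.0, -0.0, -1.0]]
{'fx': 390.8930106326687, 'fy': 390.8930106326687, 'cx': 319.5713112478273, 'cy': 240.3765464544522, 'R': array([[ 4.24656198e-01, -9.05354472e-01,  6.27881741e-04],
       [-8.77114897e-01, -4.11238375e-01,  2.48097675e-01],
       [-2.24358130e-01, -1.05906940e-01, -9.68734819e-01]]), 't': array([-0.05051526,  0.3576614 ,  0.56090776])}
```

View pics/w1.png

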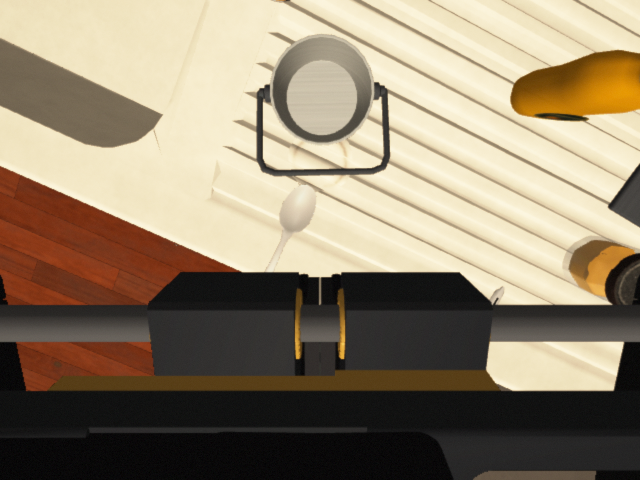

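The wrist view is clear. The rim centre is at (322,89), the pivots at (263,93) and (384,91), and the bar runs from (275,171) to (373,170). I'll refine the fit with these.

```bash
cat > fit2.py <<'E'
import json,h
from fit import *
m=json.load(open("w1.json"))
def pw(X):
    p=np.array(m["R"])@np.array(X)+np.array(m["t"]);return m["fx"]*p[0]/p[2]+m["cx"],m["fy"]*p[1]/p[2]+m["cy"]
def fw(p):
    b=p[3];L=[((0,0,.07),(322,88.5)),((0,.059,.062),(263,93)),((0,-.059,.062),(384,91.5)),(bar(b,.045),(275,171.5)),(bar(b,-.045),(373,170))]
    return np.concatenate([np.subtract(pw(W(p,X)),u) for X,u in L])
Q=least_squares(fw,P.x)
J=least_squares(lambda p:np.r_[fp(p)*.9,fw(p)],P.x)
if __name__=="__main__":
    print(Q.x,np.round(Q.fun,1));print(J.x,np.round(J.fun,1));p=J.x;print("bar",W(p,bar(p[3],0)),W(p,bar(0,0)))
E
python3 fit2.py
```

```text
[0.50298798 0.17668095 0.45111546 1.17138107] [ 1.   1.8 -2.5 -0.8  1.4 -1.  -0.1 -0.1  0.2  0.2]
[0.50264801 0.17664809 0.44982362 1.17068814] [-0.9 -0.8 -0.8 -1.   0.7 -1.2 -0.4 -0.4  1.3 -1.7  0.9  2.2 -2.6 -0.6
  1.3 -0.5 -0.3  0.2 -0.   0.6]
bar [0.43795485 0.14541181 0.0923824 ] [0.50264801 0.17664809 0.14      ]
```

Emit:
arm_command --pt "0 0 0 0 0 0.122 0" --pt "0 0 0 0 0 0.122 0" --pt "0 0 0 0 0 0.122 0" --pt "0 0 0 0 0 0.122 0" --pt "0 0 0 0 0 0.122 0" --pt "0 0 0 0 0 0 -0.02"

```text
time_s: 3.25
tcp_pos: [0.3947, 0.1258, 0.2941]
ee_rot: [[0.737, 0.442, 0.511], [0.372, -0.897, 0.238], [0.564, 0.015, -0.826]]
wrist_force: [0.2, 0.2, -1.1]
gripper_width: 0.003
gripper_force: 0.0
```

```bash
cat > push.py <<'E'
from fit2 import *
p=J.x;T,Rr=st();n=Rr[:,0];d=Rr[:,2];print(np.round(Rr,3).tolist())
def tcp(b,gap=0):return W(p,bar(b,0))-(.0125+gap)*n+.004*d
back=W([0,0,p[2]],[-.015,0,0])
q=T
for name,t in[("A up",tcp(p[3],.015)+back+[0,0,.06]),("A",tcp(p[3],.015)+back),("A2",tcp(p[3],.015)),("touch-3mm",tcp(p[3],.003))]+[(f"b{b:.2f}",tcp(b)) for b in(1.17,1.,.85,.7,.55,.4,.25,.1,0)]:
    print(name,np.round(t,4),"shift",np.round(Rr.T@(t-q)*1e3,1));q=t
E
python3 push.py
```

```text
t 3.25 tcp [0.3947 0.1258 0.2941] F [ 0.2  0.2 -1.1] w 0.3 gf 0.0 j [ 48. -21. -50.  26. -31.  49.]
[[0.737, 0.442, 0.511], [0.372, -0.897, 0.238], [0.564, 0.015, -0.826]]
A up [0.4062 0.1296 0.1336] shift [-80.6  -0.7 139.3]
A [0.4062 0.1296 0.0736] shift [-33.8  -0.9  49.5]
A2 [0.4197 0.1361 0.0736] shift [12.4  0.1  8.5]
touch-3mm [0.4286 0.1406 0.0803] shift [12.  0.  0.]
b1.17 [0.4308 0.1417 0.0821] shift [ 3.  0. -0.]
b1.00 [0.4364 0.1444 0.0938] shift [11.7  0.2 -6.2]
b0.85 [0.4427 0.1475 0.1031] shift [11.1  0.2 -3.7]
b0.70 [0.4502 0.1511 0.1113] shift [11.5  0.2 -2. ]
b0.55 [0.4588 0.1552 0.1181] shift [11.7  0.2 -0.3]
b0.40 [0.4681 0.1597 0.1235] shift [11.6  0.2  1.5]
b0.25 [0.4781 0.1646 0.1272] shift [11.3  0.1  3.2]
b0.10 [0.4885 0.1696 0.1293] shift [10.7  0.1  4.8]
b0.00 [0.4955 0.173  0.1296] shift [6.6 0.1 4.1]
```

Emit:
arm_command --pt "0 -16 0 28 0 0 0" --pt "0 -16 0 28 0 0 0" --pt "0 -16 0 28 0 0 0" --pt "0 -16 0 28 0 0 0" --pt "0 -16 0 27 0 0 0" --pt "0 -17 0 25 0 0 0" --pt "0 -17 0 25 0 0 0" --pt "0 0 0 0 0 0 0"

```text
time_s: 4.05
tcp_pos: [0.4017, 0.1166, 0.1694]
ee_rot: [[0.783, 0.456, 0.423], [0.392, -0.89, 0.233], [0.482, -0.017, -0.876]]
wrist_force: [-0.1, -0.5, 0.5]
gripper_width: 0.003
gripper_force: 0.0
```

```bash
python3 push.py|head -6
```

```text
t 4.05 tcp [0.4017 0.1166 0.1694] F [-0.1 -0.5  0.5] w 0.3 gf 0.0 j [ 39.  -7. -61.  31.  -9.  48.]
[[0.783, 0.456, 0.423], [0.392, -0.89, 0.233], [0.482, -0.017, -0.876]]
A up [0.4046 0.129  0.1356] shift [-9.2 -9.2 33.7]
A [0.4046 0.129  0.0756] shift [-28.9   1.   52.5]
A2 [0.4181 0.1356 0.0756] shift [13.1  0.4  7.2]
touch-3mm [0.4275 0.1403 0.0814] shift [12. -0.  0.]
```

The outward tilt runs into joint limits j3 and j5 this close in. I'll use a small tilt of about 10° and push with a slightly upward-leading motion instead.

```bash
cat > push.py <<'E'
from fit2 import *
import sys
p=J.x;T,Rr=st();th=np.radians(10)
Rd=rz(p[2])@np.diag([1,-1,-1.])@Ro.from_euler("y",th).as_matrix()
print("tilt err rotvec",np.round(Ro.from_matrix(Rr.T@Rd).as_rotvec(),3))
if len(sys.argv)>1:Rd=Rr
n=Rd[:,0];d=Rd[:,2]
def tcp(b,gap=0,e=.012):return W(p,bar(b,0))-(.0125+gap)*n+e*d
back=W([0,0,p[2]],[-.01,0,0])
q=T
for name,t in[("A up",tcp(p[3],.015)+back+[0,0,.06]),("A",tcp(p[3],.015)),("touch-3mm",tcp(p[3],.003))]+[(f"b{b:.2f}",tcp(b,0,e)) for b,e in((1.17,.012),(1.,.010),(.85,.008),(.7,.006),(.55,.005),(.4,.004),(.25,.003),(.1,.002),(0,.002))]:
    print(name,np.round(t,4),"shift",np.round((Rr if t is 0 else Rd).T@(t-q)*1e3,1));q=t
print("A up in current tool axes",np.round(Rr.T@(tcp(p[3],.015)+back+[0,0,.06]-T)*1e3,1))
E
python3 push.py
```

```text
t 4.05 tcp [0.4017 0.1166 0.1694] F [-0.1 -0.5  0.5] w 0.3 gf 0.0 j [ 39.  -7. -61.  31.  -9.  48.]
tilt err rotvec [-0.024 -0.329  0.017]
A up [0.4064 0.1302 0.1358] shift [  4.2 -10.2  34.9]
A [0.4154 0.1345 0.0758] shift [-0.6  0.  60.8]
touch-3mm [0.4261 0.1397 0.0779] shift [12. -0.  0.]
b1.17 [0.4288 0.141  0.0784] shift [ 3.  0. -0.]
b1.00 [0.434  0.1435 0.0921] shift [  8.1  -0.  -12.5]
b0.85 [0.44   0.1464 0.1034] shift [  8.5   0.  -10. ]
b0.70 [0.4473 0.1499 0.1136] shift [ 9.6 -0.  -8.6]
b0.55 [0.4556 0.1539 0.1214] shift [10.5  0.  -6.1]
b0.40 [0.4648 0.1584 0.1277] shift [11.2  0.  -4.5]
b0.25 [0.4747 0.1631 0.1325] shift [11.6 -0.  -2.8]
b0.10 [0.4849 0.1681 0.1355] shift [11.7 -0.  -1. ]
b0.00 [0.4919 0.1714 0.1359] shift [7.7 0.  1. ]
A up in current tool axes [-7.2 -9.4 34.6]push.py:12: SyntaxWarning: "is" with 'int' literal. Did you mean "=="?
  print(name,np.round(t,4),"shift",np.round((Rr if t is 0 else Rd).T@(t-q)*1e3,1));q=t
```

Emit:
arm_command --pt "0 10 0 -18 0 -0.1 0" --pt "0 10 0 -18 0 -0.1 0" --pt "0 0 0 -10 0 -0.1 0" --pt "0 0 0 0 0 0 0"

```text
time_s: 4.45
tcp_pos: [0.4108, 0.1116, 0.2168]
ee_rot: [[0.864, 0.444, 0.237], [0.429, -0.896, 0.116], [0.264, 0.001, -0.964]]
wrist_force: [0.4, -0.4, -0.6]
gripper_width: 0.006
gripper_force: 0.0
```

```bash
python3 push.py
```

```text
t 4.45 tcp [0.4108 0.1116 0.2168] F [ 0.4 -0.4 -0.6] w 0.5 gf 0.0 j [ 40.  -5. -38.   5. -42.  73.]
tilt err rotvec [-0.001 -0.093  0.011]
A up [0.4064 0.1302 0.1358] shift [-10.  -18.6  80.5]
A [0.4154 0.1345 0.0758] shift [-0.6  0.  60.8]
touch-3mm [0.4261 0.1397 0.0779] shift [12. -0.  0.]
b1.17 [0.4288 0.141  0.0784] shift [ 3.  0. -0.]
b1.00 [0.434  0.1435 0.0921] shift [  8.1  -0.  -12.5]
b0.85 [0.44   0.1464 0.1034] shift [  8.5   0.  -10. ]
b0.70 [0.4473 0.1499 0.1136] shift [ 9.6 -0.  -8.6]
b0.55 [0.4556 0.1539 0.1214] shift [10.5  0.  -6.1]
b0.40 [0.4648 0.1584 0.1277] shift [11.2  0.  -4.5]
b0.25 [0.4747 0.1631 0.1325] shift [11.6 -0.  -2.8]
b0.10 [0.4849 0.1681 0.1355] shift [11.7 -0.  -1. ]
b0.00 [0.4919 0.1714 0.1359] shift [7.7 0.  1. ]
A up in current tool axes [-17.2 -18.7  79.3]push.py:12: SyntaxWarning: "is" with 'int' literal. Did you mean "=="?
  print(name,np.round(t,4),"shift",np.round((Rr if t is 0 else Rd).T@(t-q)*1e3,1));q=t
```

Emit:
arm_command --pt "0 0 0 0 0 -0.093 0.011" --pt "0 -3 -6 27 0 0 0" --pt "0 -3 -6 27 0 0 0" --pt "0 -4 -6.5 26.5 0 0 0" --pt "0 0 0 0 0 0 0"

```text
time_s: 4.95
tcp_pos: [0.3983, 0.1239, 0.1277]
ee_rot: [[0.889, 0.435, 0.142], [0.43, -0.901, 0.066], [0.157, 0.003, -0.988]]
wrist_force: [-0.6, -0.3, -0.2]
gripper_width: 0.007
gripper_force: 0.0
```

```bash
sed -i 's/(Rr if t is 0 else Rd)/Rd/' push.py; python3 push.py|head -5
```

```text
t 4.95 tcp [0.3983 0.1239 0.1277] F [-0.6 -0.3 -0.2] w 0.6 gf 0.0 j [ 42.   4. -43.   5. -34.  70.]
tilt err rotvec [0.003 0.017 0.   ]
A up [0.4064 0.1302 0.1358] shift [11.3 -2.1 -6.2]
A [0.4154 0.1345 0.0758] shift [-0.6  0.  60.8]
touch-3mm [0.4261 0.1397 0.0779] shift [12. -0.  0.]
```

Emit:
arm_command --pt "0 2 -0.5 14 0 0.017 0" --pt "0 3 -0.5 14 0 0 0" --pt "0 3 -0.5 14 0 0 0" --pt "0 3 -0.5 12.5 0 0 0" --pt "0 0 0 0 0 0 0"

```text
time_s: 5.45
tcp_pos: [0.4189, 0.1365, 0.0794]
ee_rot: [[0.885, 0.435, 0.163], [0.428, -0.9, 0.077], [0.181, 0.001, -0.984]]
wrist_force: [0.2, 0.2, -0.7]
gripper_width: 0.004
gripper_force: 0.0
```

```bash
python3 push.py|head -5;  python3 - <<'E'
from h import *
a=capture("wrist")[:,:,::-1];b=capture("top")[:,:,::-1]
cv2.imwrite("pics/c1.png",np.hstack([cv2.resize(a[100:400,120:520],(400,300)),cv2.resize(b[230:330,170:303],(400,300),interpolation=3)]))
E
```

```text
t 5.45 tcp [0.4189 0.1365 0.0794] F [ 0.2  0.2 -0.7] w 0.4 gf 0.0 j [ 41.  11. -46.   7. -23.  68.]
tilt err rotvec [ 0.001 -0.007  0.001]
A up [0.4064 0.1302 0.1358] shift [ -3.9   0.3 -57.9]
A [0.4154 0.1345 0.0758] shift [-0.6  0.  60.8]
touch-3mm [0.4261 0.1397 0.0779] shift [12. -0.  0.]
```

View pics/c1.png

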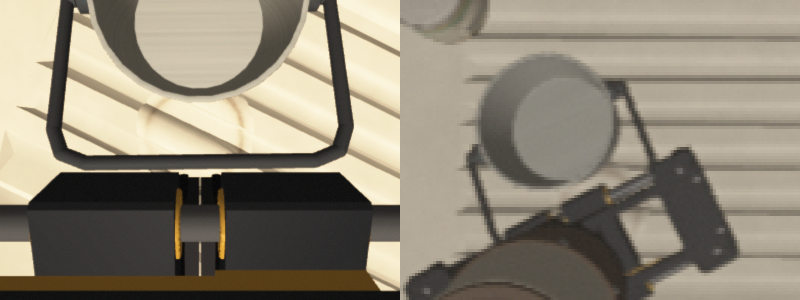

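Emit:
arm_command --pt "0 4 0 1 0 0 0" --pt "0 4 0 1 0 0 0" --pt "0 3 0 1 0 0 0" --pt "0 4 0 -6 0 0 0" --pt "0 4 0 -6 0 0 0" --pt "0 4 0 -5 0 0 0" --pt "0 4.5 0 -5 0 0 0" --pt "0 0 0 0 0 0 0"

```text
time_s: 6.35
tcp_pos: [0.4418, 0.1486, 0.105]
ee_rot: [[0.884, 0.436, 0.168], [0.428, -0.9, 0.081], [0.187, -0.0, -0.982]]
wrist_force: [0.3, 0.3, -0.2]
gripper_width: 0.002
gripper_force: 0.0
```

```bash
python3 push.py|head -3;  python3 - <<'E'
from h import *
a=capture("wrist")[:,:,::-1];b=capture("scene")[:,:,::-1]
cv2.imwrite("pics/c2.png",np.hstack([cv2.resize(a[100:400,120:520],(400,300)),cv2.resize(b[220:320,170:303],(400,300),interpolation=3)]))
E
```

```text
t 6.35 tcp [0.4418 0.1486 0.105 ] F [ 0.3  0.3 -0.2] w 0.2 gf 0.0 j [ 40.  10. -41.   6. -29.  71.]
tilt err rotvec [-0.    -0.013  0.001]
A up [0.4064 0.1302 0.1358] shift [-33.9   1.2 -37.3]
```

View pics/c2.png

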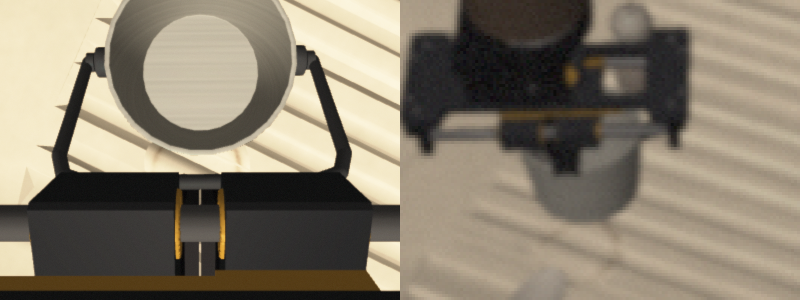

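The bar is resting against the finger and rising, at about (200,182) in the left half. I'll continue along the arc.

Emit:
arm_command --pt "0 4.5 0 -4.5 0 0 0" --pt "0 5 0 -4 0 0 0" --pt "0 5 0 -3 0 0 0" --pt "0 5.5 0 -3 0 0 0" --pt "0 5.5 0 -2.5 0 0 0" --pt "0 5.5 0 -2 0 0 0" --pt "0 5.5 0 -1.5 0 0 0" --pt "0 5.5 0 -1 0 0 0"

```text
time_s: 7.25
tcp_pos: [0.474, 0.1636, 0.1323]
ee_rot: [[0.885, 0.435, 0.164], [0.428, -0.9, 0.078], [0.181, 0.001, -0.983]]
wrist_force: [-0.2, -0.2, -0.6]
gripper_width: 0.009
gripper_force: 0.1
```

Emit:
arm_command --pt "0 5 0 -0.5 0 0 0" --pt "0 4 0 0 0 0 0" --pt "0 0 0 0 0 0 0"

```text
time_s: 7.55
tcp_pos: [0.4821, 0.1675, 0.1343]
ee_rot: [[0.885, 0.435, 0.164], [0.428, -0.9, 0.079], [0.182, 0.001, -0.983]]
wrist_force: [-0.3, 0.1, -0.0]
gripper_width: 0.005
gripper_force: 0.0
```

```bash
python3 push.py x|tail -4;  python3 - <<'E'
from h import *
a=capture("wrist")[:,:,::-1];b=capture("scene")[:,:,::-1]
cv2.imwrite("pics/c3.png",np.hstack([cv2.resize(a[100:400,120:520],(400,300)),cv2.resize(b[220:320,170:303],(400,300),interpolation=3)]))
E
```

```text
b0.25 [0.4747 0.1631 0.1324] shift [11.6  0.  -2.7]
b0.10 [0.4849 0.1681 0.1354] shift [11.7  0.  -0.9]
b0.00 [0.4919 0.1715 0.1358] shift [7.7 0.  1. ]
A up in current tool axes [-82.6   0.7 -16.6]
```

View pics/c3.png

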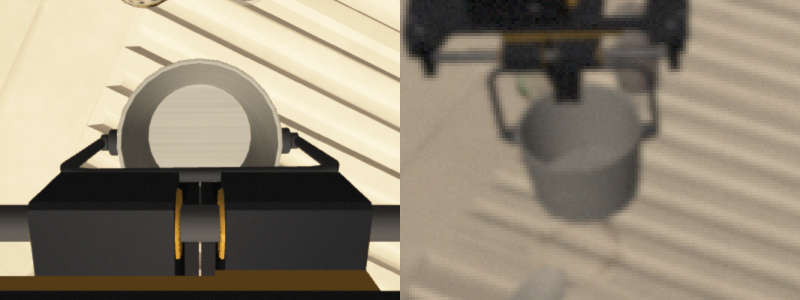

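The bar is nearly upright. I'll push about 10 mm more, then back off and check.

Emit:
arm_command --pt "0 4 0 0 0 0 0" --pt "0 3.5 0 0.5 0 0 0" --pt "0 3 0 0.5 0 0 0" --pt "0 0 0 0 0 0 0" --pt "0 0 0 0 0 0 0"

```text
time_s: 8.15
tcp_pos: [0.491, 0.1718, 0.1351]
ee_rot: [[0.885, 0.435, 0.164], [0.428, -0.9, 0.078], [0.181, 0.001, -0.983]]
wrist_force: [0.0, 0.4, -0.1]
gripper_width: 0.006
gripper_force: 0.0
```

Emit:
arm_command --pt "0 -8 0 0 0 0 0" --pt "0 -20 0 0 0 0 0" --pt "0 -30 0 0 0 0 0" --pt "0 -20 0 -40 0 0 0" --pt "0 -10 0 -45 0 0 0" --pt "0 0 0 -45 0 -0.1 0" --pt "0 0 0 -20 0 -0.087 0" --pt "0 0 0 0 0 0 0"

```text
time_s: 8.95
tcp_pos: [0.3934, 0.1251, 0.2658]
ee_rot: [[0.9, 0.435, 0.011], [0.435, -0.9, 0.005], [0.013, 0.0, -1.0]]
wrist_force: [1.3, -0.8, -0.8]
gripper_width: -0.001
gripper_force: 0.0
```

```bash
python3 push.py x|head -2;  python3 - <<'E'
from h import *
import json
m=camera_model("wrist");json.dump({k:np.array(v).tolist() for k,v in m.items()},open("w2.json","w"))
a=capture("wrist")[:,:,::-1];b=capture("scene")[:,:,::-1]
cv2.imwrite("pics/c4.png",np.hstack([a[:480,100:500],cv2.resize(b[210:330,170:270],(400,480),interpolation=3)]))
E
```

```text
t 8.95 tcp [0.3934 0.1251 0.2658] F [ 1.3 -0.8 -0.8] w -0.1 gf 0.0 j [ 41.  -1. -24.   0. -67.  75.]
tilt err rotvec [0.    0.162 0.   ]
```

View pics/c4.png

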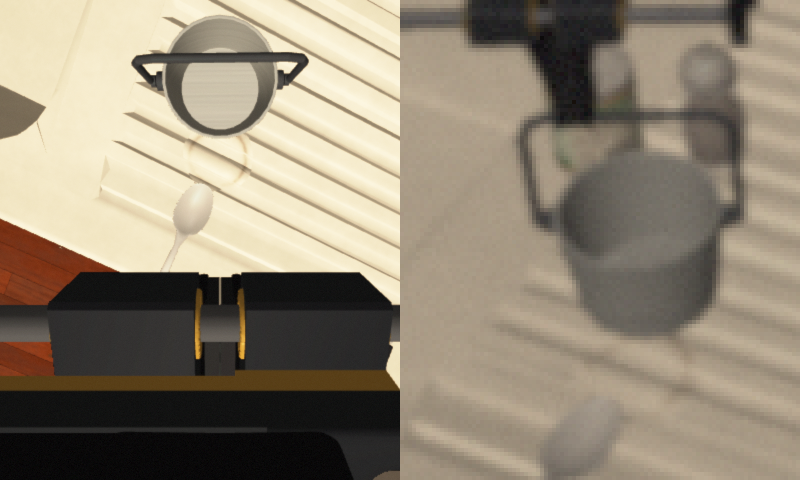

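```bash
cat > f3.py <<'E'
import fit2
from fit2 import *
fit2.m=json.load(open("w2.json"))
def g(p):
    b=p[3];L=[((0,0,.07),(321,76)),((0,.056,.062),(257,80)),((0,-.056,.062),(382,78.5)),(bar(b,.045),(253,60)),(bar(b,-.045),(386.5,57.5))]
    return np.concatenate([np.subtract(pw(W(p,X)),u) for X,u in L])
r=least_squares(g,[.5,.17,.45,0]);print(r.x,np.round(r.fun,1));p=r.x
r2=least_squares(lambda q:g(np.r_[J.x[:3],q]),[0]);print("fixed pail b",r2.x,np.round(r2.fun,1));bw=W(p,bar(p[3],0));print("bar",bw)
Rd=rz(p[2]-np.pi/2)@np.diag([1,-1,-1.])
h.go([bw[0],bw[1],bw[2]-.011],Rd)
E
python3 f3.py
```

```text
[ 0.50268789  0.17799244  0.46342208 -0.003564  ] [-1.2  1.2 -2.6 -0.2  3.3 -0.7 -1.  -0.2  1.5  0.2]
fixed pail b [-0.01150164] [ 0.2  2.  -1.2 -0.4  4.6  1.   0.7 -1.2  3.3  1.2]
bar [0.50293656 0.1781167  0.1399995 ]
t 9.05 tcp [0.3906 0.1233 0.2618] F [-0.2  0.2 -1.1] w 0.6 gf 0.0 j [ 41.  -1. -24.   0. -67.  75.]
shift mm [124.3  -0.7 133.5]
rotvec [-0.003 -0.005  1.557]
```

The handle is upright (b≈0) and the pail hasn't moved. I'll turn the tool to grasp across the bar.

Emit:
arm_command --pt "60 0 0 0 0 0 0.13" --pt "60 0 0 0 0 0 0.13" --pt "60 0 0 0 0 0 0.13" --pt "60 0 0 0 0 0 0.13" --pt "60 0 0 0 0 0 0.13" --pt "60 0 0 0 0 0 0.13" --pt "60 0 0 0 0 0 0.13" --pt "60 0 0 0 0 0 0.13"

```text
time_s: 9.85
tcp_pos: [0.3896, 0.1225, 0.2604]
ee_rot: [[0.828, -0.561, 0.002], [-0.561, -0.828, -0.001], [0.003, -0.0, -1.0]]
wrist_force: [0.1, -0.2, 0.5]
gripper_width: 0.636
gripper_force: 0.0
```

Emit:
arm_command --pt "60 0 0 0 0 0 0.13" --pt "60 0 0 0 0 0 0.13" --pt "60 0 0 0 0 0 0.13" --pt "60 0 0 0 0 0 0.127" --pt "60 0 40 0 0 0 0" --pt "60 0 40 0 0 0 0" --pt "60 0 40 0 0 0 0" --pt "60 0 0 0 0 0 0"

```text
time_s: 10.65
tcp_pos: [0.2794, 0.0665, 0.2597]
ee_rot: [[0.448, -0.894, 0.003], [-0.894, -0.448, 0.001], [0.001, -0.003, -1.0]]
wrist_force: [-0.1, 0.6, 0.4]
gripper_width: 0.689
gripper_force: 0.0
```

```bash
python3 f3.py | tail -3
```

```text
t 10.65 tcp [0.2794 0.0665 0.2597] F [-0.1  0.6  0.4] w 59.9 gf 0.0 j [ 47. -16. -36.   0. -70. -21.]
shift mm [ 2.000e-01 -2.495e+02  1.315e+02]
rotvec [-0.003 -0.001  0.001]
```

Emit:
arm_command --pt "60 0 -42 0 0 0 0" --pt "60 0 -42 0 0 0 0" --pt "60 0 -42 0 0 0 0" --pt "60 0 -42 0 0 0 0" --pt "60 0 -42 0 0 0 0" --pt "60 0 -39.5 0 0 0 0" --pt "60 0 0 0 0 0 0" --pt "60 0 0 0 0 0 0"

```text
time_s: 11.45
tcp_pos: [0.5065, 0.181, 0.2604]
ee_rot: [[0.447, -0.895, 0.001], [-0.895, -0.447, -0.002], [0.002, -0.0, -1.0]]
wrist_force: [0.3, 0.2, 0.0]
gripper_width: 0.695
gripper_force: 0.0
```

```bash
python3 f3.py | tail -3;python3 - <<'E'
from h import *
import json
a=capture("wrist")[:,:,::-1];b=capture("top")[:,:,::-1];c=capture("scene")[:,:,::-1]
cv2.imwrite("pics/c5.png",np.hstack([a[:480,100:500],cv2.resize(c[190:310,170:270],(400,480),interpolation=3)]))
E
```

```text
t 11.45 tcp [0.5065 0.181  0.2604] F [0.3 0.2 0. ] w 60.4 gf 0.0 j [ 37.  12.  -9.   0. -69. -11.]
shift mm [  0.7   4.6 131.4]
rotvec [-0.    -0.002 -0.   ]
```

View pics/c5.png

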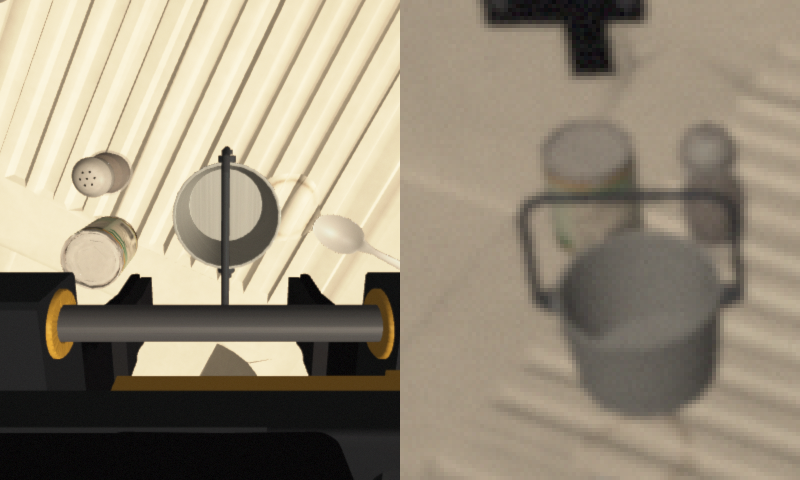

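The bar lines up between the open fingers. It sits at column 225 and the finger midpoint is at 220. Descending.

Emit:
arm_command --pt "60 0.7 4.6 20 0 0 0" --pt "60 0 0 30 0 0 0" --pt "60 0 0 30 0 0 0" --pt "60 0 0 25 0 0 0" --pt "60 0 0 16 0 0 0" --pt "60 0 0 10 0 0 0" --pt "60 0 0 0 0 0 0" --pt "60 0 0 0 0 0 0"

```text
time_s: 12.4
tcp_pos: [0.5042, 0.1791, 0.1332]
ee_rot: [[0.448, -0.894, 0.007], [-0.894, -0.448, 0.002], [0.002, -0.007, -1.0]]
wrist_force: [0.3, -1.0, -0.1]
gripper_width: 0.689
gripper_force: 0.0
```

```bash
python3 f3.py | tail -3
```

```text
t 12.4 tcp [0.5042 0.1791 0.1332] F [ 0.3 -1.  -0.1] w 60.0 gf 0.0 j [ 37.  19. -20.   0. -51. -11.]
shift mm [0.3 1.5 4.1]
rotvec [-0.007 -0.002  0.001]
```

Emit:
arm_command --pt "60 0 1.5 4 -0.007 0 0" --pt "40 0 0 0 0 0 0" --pt "25 0 0 0 0 0 0" --pt "15 0 0 0 0 0 0" --pt "10 0 0 0 0 0 0" --pt "0 0 0 0 0 0 0" --pt "0 0 0 0 0 0 0" --pt "0 0 0 0 0 0 0"

```text
time_s: 13.2
tcp_pos: [0.5025, 0.1782, 0.1281]
ee_rot: [[0.447, -0.894, -0.001], [-0.894, -0.447, -0.002], [0.002, 0.002, -1.0]]
wrist_force: [-0.2, 0.3, 0.6]
gripper_width: 0.14
gripper_force: 0.0
```

Emit:
arm_command --pt "0 0 0 0 0 0 0" --pt "0 0 0 0 0 0 0" --pt "0 0 0 -3 0 0 0" --pt "0 0 0 -5 0 0 0" --pt "0 0 0 -8 0 0 0" --pt "0 0 0 -8 0 0 0" --pt "0 0 0 0 0 0 0"

```text
time_s: 13.9
tcp_pos: [0.5035, 0.1788, 0.1537]
ee_rot: [[0.447, -0.894, 0.002], [-0.894, -0.447, -0.0], [0.001, -0.002, -1.0]]
wrist_force: [-0.7, -0.2, -4.0]
gripper_width: 0.053
gripper_force: 29.8
```

```bash
python3 f3.py | tail -3
```

```text
t 13.9 tcp [0.5035 0.1788 0.1537] F [-0.7 -0.2 -4. ] w 4.6 gf 29.8 j [ 37.  17. -19.   0. -54. -10.]
shift mm [ 0.3  0.8 24.7]
rotvec [-0.002 -0.001  0.001]
```

Emit:
arm_command --pt "0 0 0 -14 0 0 0" --pt "0 0 0 -20 0 0 0" --pt "0 -2 5 -22 0 0 0" --pt "0 -2 8 -22 0 0 0" --pt "0 -3 11 -20 0 0 0" --pt "0 -3 10 -16 0 0 0" --pt "0 -1 6 -8 0 0 0" --pt "0 0 3 -3 0 0 0"

```text
time_s: 14.7
tcp_pos: [0.4589, 0.1691, 0.2779]
ee_rot: [[0.447, -0.894, 0.0], [-0.894, -0.447, -0.001], [0.001, 0.0, -1.0]]
wrist_force: [-0.1, 0.7, -3.4]
gripper_width: 0.054
gripper_force: 29.9
```

```bash
cat > f4.py <<'E'
from fit import *
import h,sys
s=S.x;x,z=float(sys.argv[1]),float(sys.argv[2])
h.go(W(s,[x,0,z-.0115]),rz(s[2]-np.pi/2)@np.diag([1,-1,-1.]))
E
python3 f4.py -.12 .29
```

```text
t 14.7 tcp [0.4589 0.1691 0.2779] F [-0.1  0.7 -3.4] w 4.7 gf 29.9 j [ 39.   7. -13.   0. -70. -13.]
shift mm [ 3.464e+02  1.702e+02 -2.000e-01]
rotvec [ 0.    -0.001  0.523]
```

Emit:
arm_command --pt "0 0 0 0 0 0 0.06" --pt "0 0 0 0 0 0 0.1" --pt "0 0 0 0 0 0 0.11" --pt "0 5 0 0 0 0 0.11" --pt "0 12 0 0 0 0 0.09" --pt "0 20 0 0 0 0 0.053" --pt "0 28 0 0 0 0 0" --pt "0 34 -3 0 0 0 0"

```text
time_s: 15.5
tcp_pos: [0.46, 0.0697, 0.2762]
ee_rot: [[-0.058, -0.998, -0.003], [-0.998, 0.058, -0.003], [0.003, 0.003, -1.0]]
wrist_force: [-0.2, 0.2, -3.1]
gripper_width: 0.054
gripper_force: 29.9
```

Emit:
arm_command --pt "0 35 -3 0 0 0 0" --pt "0 35 -3 0 0 0 0" --pt "0 35 -3 0 0 0 0" --pt "0 35 -3 0 0 0 0" --pt "0 35 -3 0 0 0 0" --pt "0 30 -2 0 0 0 0" --pt "0 22 -2 0 0 0 0" --pt "0 14 -1 0 0 0 0"

```text
time_s: 16.3
tcp_pos: [0.4657, -0.1731, 0.2767]
ee_rot: [[-0.061, -0.998, -0.003], [-0.998, 0.061, -0.002], [0.002, 0.003, -1.0]]
wrist_force: [1.2, -0.6, -3.8]
gripper_width: 0.052
gripper_force: 29.9
```

```bash
python3 f4.py -.12 .265
```

```text
t 16.3 tcp [ 0.4657 -0.1731  0.2767] F [ 1.2 -0.6 -3.8] w 4.5 gf 29.9 j [ -2.   8. -13.   0. -70.  -2.]
shift mm [43.9  1.3 23.3]
rotvec [ 0.003 -0.002 -0.002]
```

Emit:
arm_command --pt "0 10 0 2 0 0 0" --pt "0 13 1 5 0 0 0" --pt "0 12 0 6 0 0 0" --pt "0 6 0 6 0 0 0" --pt "0 3 0 4 0 0 0" --pt "0 0 0 0 0 0 0" --pt "0 0 0 0 0 0 0"

```text
time_s: 17.0
tcp_pos: [0.4626, -0.2153, 0.255]
ee_rot: [[-0.059, -0.998, -0.001], [-0.998, 0.059, -0.002], [0.002, 0.001, -1.0]]
wrist_force: [-0.2, -0.2, -3.8]
gripper_width: 0.052
gripper_force: 29.9
```

```bash
python3 f4.py .002 .265
python3 - <<'E'
from h import *
s=capture("scene");capture("top");print([(np.round(f["location"]),round(f["p"],2)) for f in find_in("pail","top")+find_in("honey","top")+find_in("honey","scene")])
E
```

```text
t 17.0 tcp [ 0.4626 -0.2153  0.255 ] F [-0.2 -0.2 -3.8] w 4.5 gf 29.9 j [ -7.  10. -13.   0. -67.   3.]
shift mm [   1.7 -121.2    1.4]
rotvec [ 0.001 -0.002  0.   ]
[(array([305., 406.]), 0.56), (array([335., 375.]), 0.56)]
```

Emit:
arm_command --pt "0 1 -4 0 0 0 0" --pt "0 0 -8 0 0 0 0" --pt "0 0 -12 0 0 0 0" --pt "0 0 -14 0 0 0 0" --pt "0 0 -15 0 0 0 0" --pt "0 0 -15 0 0 0 0" --pt "0 0 -15 0 0 0 0" --pt "0 0 -13 0 0 0 0"

```text
time_s: 18.05
tcp_pos: [0.5602, -0.2223, 0.2544]
ee_rot: [[-0.059, -0.998, -0.001], [-0.998, 0.059, -0.002], [0.002, 0.001, -1.0]]
wrist_force: [0.5, 0.1, -4.9]
gripper_width: 0.053
gripper_force: 29.9
```

Emit:
arm_command --pt "0 0 -10 0 0 0 0" --pt "0 0 -7 0 0 0 0" --pt "0 0 -5 0 0 0 0" --pt "0 0 -3 0 0 0 0" --pt "0 0 0 0 0 0 0" --pt "0 0 0 0 0 0 0"

```text
time_s: 18.65
tcp_pos: [0.5829, -0.2236, 0.255]
ee_rot: [[-0.059, -0.998, -0.001], [-0.998, 0.059, -0.002], [0.002, 0.001, -1.0]]
wrist_force: [-0.4, -0.7, -3.3]
gripper_width: 0.053
gripper_force: 29.9
```

```bash
python3 f4.py .002 .24
python3 - <<'E'
from h import *
a=capture("wrist")[:,:,::-1];c=capture("scene")[:,:,::-1];b=capture("top")[:,:,::-1]
r=cv2.resize
cv2.imwrite("pics/c6.png",np.hstack([r(a[:,80:560],(400,400)),r(c[180:360,340:500],(356,400),interpolation=3)]))
E
```

```text
t 18.65 tcp [ 0.5829 -0.2236  0.255 ] F [-0.4 -0.7 -3.3] w 4.6 gf 29.9 j [ -6.  21.   3.   0. -71.   3.]
shift mm [ 0.3 -0.6 26.5]
rotvec [ 0.001 -0.002 -0.   ]
```

View pics/c6.png

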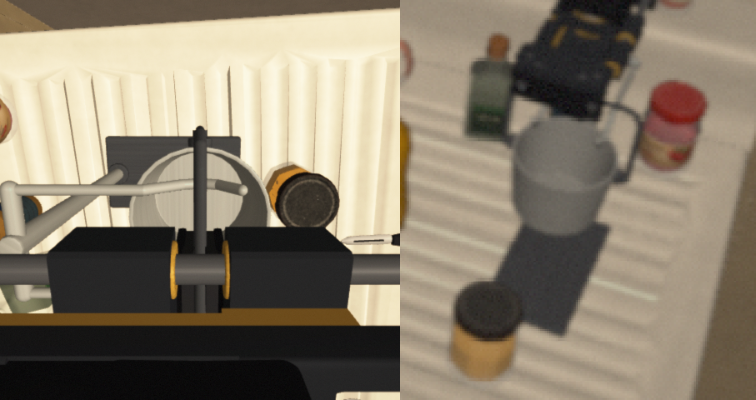

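The wrist view shows the bar at (200,185), crossing the prong about 25 mm behind its tip at (243,190). It is square and over the dip. Lowering slowly.

Emit:
arm_command --pt "0 0 0 4 0 0 0" --pt "0 0 0 7 0 0 0" --pt "0 0 0 7 0 0 0" --pt "0 0 0 6 0 0 0" --pt "0 0 0 4 0 0 0" --pt "0 0 0 3 0 0 0" --pt "0 0 0 2 0 0 0" --pt "0 0 0 0 0 0 0"

```text
time_s: 19.6
tcp_pos: [0.5831, -0.2237, 0.2216]
ee_rot: [[-0.059, -0.998, -0.001], [-0.998, 0.059, -0.002], [0.002, 0.001, -1.0]]
wrist_force: [0.4, -0.4, -3.8]
gripper_width: 0.055
gripper_force: 29.9
```

Emit:
arm_command --pt "0 0 0 1.5 0 0 0" --pt "0 0 0 1 0 0 0" --pt "0 0 0 0 0 0 0"

```text
time_s: 19.9
tcp_pos: [0.5831, -0.2237, 0.2193]
ee_rot: [[-0.059, -0.998, -0.001], [-0.998, 0.059, -0.002], [0.002, 0.001, -1.0]]
wrist_force: [0.1, 0.6, -4.2]
gripper_width: 0.048
gripper_force: 29.9
```

Emit:
arm_command --pt "0 0 0 1 0 0 0" --pt "0 0 0 1 0 0 0" --pt "0 0 0 0 0 0 0"

```text
time_s: 20.2
tcp_pos: [0.5834, -0.2238, 0.2182]
ee_rot: [[-0.059, -0.998, 0.0], [-0.998, 0.059, -0.003], [0.003, -0.0, -1.0]]
wrist_force: [-1.2, 0.2, -0.8]
gripper_width: 0.053
gripper_force: 30.0
```

The load is on the prongs. Releasing gently.

Emit:
arm_command --pt "7 0 0 0 0 0 0" --pt "8 0 0 0 0 0 0" --pt "12 0 0 0 0 0 0" --pt "20 0 0 0 0 0 0" --pt "32 0 0 0 0 0 0" --pt "40 0 0 0 0 0 0" --pt "40 0 0 0 0 0 0" --pt "40 0 0 0 0 0 0"

```text
time_s: 21.0
tcp_pos: [0.5832, -0.2237, 0.2174]
ee_rot: [[-0.059, -0.998, -0.001], [-0.998, 0.059, -0.002], [0.002, 0.001, -1.0]]
wrist_force: [-0.5, 0.1, -0.2]
gripper_width: 0.435
gripper_force: 0.0
```

Emit:
arm_command --pt "40 0 0 -5 0 0 0" --pt "40 0 0 -12 0 0 0" --pt "40 0 0 -20 0 0 0" --pt "40 0 0 -25 0 0 0" --pt "40 0 0 -25 0 0 0" --pt "40 0 20 -20 0 0 0" --pt "40 0 40 0 0 0 0" --pt "40 0 40 0 0 0 0"

```text
time_s: 21.8
tcp_pos: [0.483, -0.2176, 0.326]
ee_rot: [[-0.059, -0.998, 0.002], [-0.998, 0.059, -0.003], [0.003, -0.002, -1.0]]
wrist_force: [-0.8, -0.2, 0.6]
gripper_width: 0.459
gripper_force: 0.0
```

Emit:
arm_command --pt "40 0 40 0 0 0 0" --pt "40 0 30 0 0 0 0" --pt "40 0 0 0 0 0 0" --pt "40 0 0 0 0 0 0" --pt "40 0 0 0 0 0 0" --pt "40 0 0 0 0 0 0" --pt "40 0 0 0 0 0 0" --pt "40 0 0 0 0 0 0"

```text
time_s: 22.6
tcp_pos: [0.4141, -0.2134, 0.3241]
ee_rot: [[-0.059, -0.998, -0.002], [-0.998, 0.059, -0.002], [0.002, 0.002, -1.0]]
wrist_force: [-0.5, -1.0, -0.7]
gripper_width: 0.457
gripper_force: 0.0
```

Run:
```python
from h import *
from fit import S,W
st()
old={n:cv2.imread(f"pics/{n}0.png").astype(int) for n in("scene","top")}
for c in("scene","top","wrist"):
    im=capture(c);cv2.imwrite(f"pics/end_{c}.png",im[:,:,::-1])
    for n in("pail","bail_bar","soap","honey","tin","shaker"):
        f=find_in(n,c)[:1]
        if f:print(c,n,np.round(f[0]["location"]),round(f[0]["p"],2))
for c in("scene","top","wrist"):print(c,"expect pail",np.round(proj(c,W(S.x,[0,0,.125])),0)[::-1],"bar",np.round(proj(c,W(S.x,[0,0,.23])),0)[::-1])
a=capture("wrist")[:,:,::-1].astype(float)
for k in range(2):
    b=capture("wrist")[:,:,::-1].astype(float);print("motion diff",np.abs(a-b).mean())
```

```text
t 22.6 tcp [ 0.4141 -0.2134  0.3241] F [-0.5 -1.  -0.7] w 39.8 gf 0.0 j [ -7.   3. -11.   0. -76.   4.]
scene pail [272. 414.] 0.74
scene bail_bar [265. 441.] 0.55
scene soap [254. 332.] 0.92
scene honey [328. 376.] 0.7
scene tin [233. 216.] 0.62
scene shaker [236. 249.] 0.76
top pail [226. 412.] 0.8
top bail_bar [218. 444.] 0.75
top soap [220. 319.] 0.83
top tin [230. 182.] 0.67
top shaker [218. 215.] 0.56
wrist pail [217. 116.] 0.63
wrist bail_bar [200.  56.] 0.64
wrist honey [224. 266.] 0.65
scene expect pail [273. 409.] bar [237. 416.]
top expect pail [229. 411.] bar [218. 423.]
wrist expect pail [216. 136.] bar [245.  63.]
motion diff 1.2058582899305557
motion diff 1.2530653211805556
```

Emit:
arm_command --pt "40 0 15 -5 0 0 0" --pt "40 0 0 0 0 0 0" --pt "40 0 0 0 0 0 0" --pt "40 0 0 0 0 0 0" --pt "40 0 0 0 0 0 0" --pt "40 0 0 0 0 0 0" --pt "40 0 0 0 0 0 0" --pt "40 0 0 0 0 0 0"

```text
time_s: 24.6
tcp_pos: [0.3987, -0.2125, 0.3294]
ee_rot: [[-0.059, -0.998, -0.001], [-0.998, 0.059, -0.002], [0.002, 0.001, -1.0]]
wrist_force: [0.0, 0.4, -0.2]
gripper_width: 0.461
gripper_force: 0.0
```

Run:
```python
from h import *
from fit import S,W
ims=[]
for i in range(4):
    im=capture("top");ims.append(im.astype(float)[180:300,380:460])
print("diffs",[round(np.abs(ims[0]-x).mean(),2) for x in ims[1:]],"bg",)
print(find_in("bail_bar","top")[:2],find_in("honey","top")[:1])
g=cv2.cvtColor(im,cv2.COLOR_RGB2GRAY).astype(int)
# find dark bar: for each y on bar, gray profile along stand x, at z=.23
for y in(-.04,-.02,0,.02,.04):
    pr=[]
    for x in np.arange(-.025,.03,.003):
        u,v=proj("top",W(S.x,[x,y,.23]));pr.append(g[int(round(v)),int(round(u))])
    print(y,pr)
print("leg R px",proj("top",W(S.x,[0,-.059,.19])),proj("scene",W(S.x,[0,-.059,.19])))
```

```text
diffs [np.float64(0.97), np.float64(1.0), np.float64(1.03)] bg
[{'location': [218.1, 407.6], 'p': 0.83}] []
-0.04 [np.int64(174), np.int64(175), np.int64(170), np.int64(92), np.int64(35), np.int64(95), np.int64(184), np.int64(167), np.int64(99), np.int64(64), np.int64(129), np.int64(152), np.int64(174), np.int64(175), np.int64(176), np.int64(178), np.int64(174), np.int64(167), np.int64(163)]
-0.02 [np.int64(62), np.int64(63), np.int64(63), np.int64(63), np.int64(68), np.int64(71), np.int64(74), np.int64(76), np.int64(69), np.int64(61), np.int64(80), np.int64(92), np.int64(104), np.int64(142), np.int64(175), np.int64(179), np.int64(171), np.int64(166), np.int64(161)]
0 [np.int64(136), np.int64(136), np.int64(135), np.int64(137), np.int64(135), np.int64(135), np.int64(135), np.int64(115), np.int64(69), np.int64(59), np.int64(97), np.int64(103), np.int64(104), np.int64(107), np.int64(107), np.int64(109), np.int64(111), np.int64(118), np.int64(145)]
0.02 [np.int64(135), np.int64(138), np.int64(136), np.int64(137), np.int64(137), np.int64(137), np.int64(135), np.int64(133), np.int64(90), np.int64(58), np.int64(134), np.int64(139), np.int64(115), np.int64(117), np.int64(119), np.int64(118), np.int64(119), np.int64(120), np.int64(115)]
0.04 [np.int64(136), np.int64(135), np.int64(135), np.int64(137), np.int64(136), np.int64(136), np.int64(135), np.int64(134), np.int64(78), np.int64(61), np.int64(119), np.int64(119), np.int64(118), np.int64(116), np.int64(117), np.int64(125), np.int64(90), np.int64(64), np.int64(63)]
leg R px (np.float64(449.6281258193779), np.float64(224.26890720926713)) (np.float64(441.32026332812717), np.float64(260.2571409708954))
```

The bar lies across both prongs at the seat line for every y sampled, and it is still. Nothing else has moved, so I'm handing in.

```bash
python3 -c "
from station import *
print(finish_job())"
```

```text
the job is handed in; nothing more can be done
None
```

The job is handed in at about 25 s of robot time: I pushed the handle upright with the closed fingertips, then lifted the pail and hung it square and still across both prongs, and in the last camera checks the bottle, jar, tin and shaker were within a few pixels of where they started.

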